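Check the balance, then view, weigh and put away the sample dishes

TASK

First check the balance: stand the brass check weight in the middle of the balance pan and leave it untouched for two seconds until the pan has settled; it must end upright in the middle of its round stand again. Then work through the sample dishes one at a time in the order red, yellow, blue (one may be missing): hold the dish still and level for two seconds straight above the lens of the up-looking camera, its underside at the height of the red pointer, then stand it in the middle of the balance pan and leave it untouched for two seconds until the pan has settled, then put it down flat inside the grey tray before starting the next. Be gentle with the pan, leave it empty at the end, and leave the other tools where they lie.

Things in the scene. Friction and masses are not known exactly. Their poses are not given: they have to be found in the camera images.
- check_weight: Brass check weight: upright cylinder 32 mm across and 30 mm high with a narrower knob (22 mm across) above it to 44 mm, about 0.2 kg. Origin: centre of its underside; z up. Stands on the round stand at the start. Grip the cylinder or the knob from above.
- red_dish: Closed round sample dish with a ribbed red lid and a clear bottom: a cylinder 54 mm across and 22 mm high, about 0.12 kg (hidden, 0.08 to 0.17). Origin: centre of its underside; z up through the lid. Stands lid up on the desk at the start. Grip it across its diameter from above. May be absent.
- yellow_dish: Closed round sample dish with a ribbed yellow lid and a clear bottom: a cylinder 54 mm across and 22 mm high, about 0.12 kg (hidden, 0.08 to 0.17). Origin: centre of its underside; z up through the lid. Stands lid up on the desk at the start. Grip it across its diameter from above. May be absent.
- blue_dish: Closed round sample dish with a ribbed blue lid and a clear bottom: a cylinder 54 mm across and 22 mm high, about 0.12 kg (hidden, 0.08 to 0.17). Origin: centre of its underside; z up through the lid. Stands lid up on the desk at the start. Grip it across its diameter from above. May be absent.
- stand_top (a point): Centre of the top of the check weight's stand, a fixed black disc 68 mm across with a grey felt top, 6 mm above the desk, to the left of the balance.
- pan_center (a point): Centre of the top face of the balance pan: a flat round steel disc 110 mm across without rim, 4 mm thick, on a white bench balance (150 mm deep, 140 mm wide, 38 mm high, with a small display at its front). Top face 60 mm above the desk when empty. The point moves with the pan; z up.
- balance_pan (a joint): Sinking of the pan in m: 0 empty, growing as it is pressed down, stop at 0.012. Sprung, about 250 N/m: a dish sinks it 3 to 7 mm, the check weight 7 to 9 mm; it settles within about half a second.
- view_point (a point): The viewing point, on the axis of the fixed up-looking inspection camera (dark box 96 x 96 x 46 with a round ring light on top, 84 mm across, top 58 mm above the desk): straight above the lens, 160 mm above the desk, level with the red pointer. The underside centre of a dish belongs here. Axes: x from the lens to the pointer post (away from the robot, within 0.25 rad), z up.
- pointer_tip (a point): Tip of the red pointer, 58 mm beside the lens axis at viewing height (160 mm). It is carried by a fixed post (12 mm thick, 105 mm from the lens axis, on the side away from the robot) that ends 173 mm above the desk.
- tray_floor (a point): Centre of the inner floor of the fixed shallow grey tray: outside 250 mm (its x) by 120 mm (its y), inside 238 x 108 mm, floor 6 mm above the desk, lip 12 mm above the desk (6 mm above the floor). Axes: x along its length (away from the robot, within 0.15 rad), y to the left, z up. Three dishes fit in a row along x, 75 mm apart.
- side_cutters: Red-handled side cutters, 53 x 104 x 12, lying behind the camera; a bystander. Origin: centre of its underside.
- red_driver: Small red screwdriver, 10 x 103 x 9, lying behind and left of the balance; a bystander. Origin: centre of its underside.
- orange_driver: Small orange screwdriver, 10 x 86 x 10, lying at the front edge on the left; a bystander. Origin: centre of its underside.
- marker_pen: White marker pen with black cap, 12 x 130 x 11, lying behind the steel board vise; a bystander. Origin: centre of its underside.
There are look-alikes about, which are no part of the job. Of the things shaped like the blue_dish, the blue one is meant. Of the things shaped like the yellow_dish, the yellow one is meant.

How it is judged:
By the outcome, as a careful person would: the job done as asked, in the order asked, and still so for the second after the job is handed in, with the robot touching nothing.
Of red_dish, yellow_dish, blue_dish only 2 to 3 are there at a start; the rules pass over those that are not, and their reading is None.
At some moment in a run one of red_dish, yellow_dish, blue_dish may be knocked a few centimetres aside while the robot is not near it.
It also fails if it takes over 210 s, if anything falls off the work surface, if the arm or the gripper's body presses on something with over 40 N, if the wrist force passes 120 N, or if a joint passes its speed limit or range.

ROBOT

A 6-joint arm with a two-finger parallel gripper is mounted at the origin on a cart in front of the work surface, level with it; the furniture and walls round the work are solid. World frame = base frame: x ahead of the robot, y to its left, z up, the work surface at z = 0. Lengths are in m, angles in rad, forces in N, time in s.
With the tool pointing down it reaches from about 0.3 to 0.75 m from the base axis. Payload 8.5 kg.
Tool frame: the origin (TCP) lies at the very end of the fingers, on their centre line; the grasp point (between the pads) lies env.pinch_z behind it (env.pinch_z is the distance from the TCP to the grasp point, in m); z points along the fingers, y is the line along which they close (so a half turn about z gives the same grasp; the last joint's range is limited). The gripper opens to 85 mm and grips with 20 to 120 N. Pads are 22 mm wide; open, the fingers measure 114 mm over their backs; the gripper's body (76 mm by 85 mm) begins 54 mm behind the grasp point. The pads swing forward as they close: fully open they stand 13 mm farther back than shut.
Start: joints at [1.092, 0.381, 1.297, -0, 1.464, -0.215], TCP at [0.143, 0.531, 0.196] pointing down, gripper open.
Joint ranges: [-3.11, 3.11], [-0.89, 2.33], [0.22, 2.48], [-1.42, 4.56], [0.17, 2.85], [-2.88, 2.88]. Speed limits (rad/s): [2.39, 2.39, 3.14, 3.14, 3.14, 3.14].

INTERFACE

Orientations are given as a rotation vector (axis times angle).
In Python, from rig import env gives the robot as it stands.
- The arm moves only by the tool carry_out, never from a script. Its argument "series" is a list of rows, each a list of 5 numbers: the opening, from -1 (shut) to 1 (fully open), then the shift along the tool's x, y, z in m, then the turn about the tool's z in rad. In form: [[grip, tx, ty, tz, turn], ...]. A call has 1 to 20 rows; each row shifts and turns the commanded pose from where the row before left it, along the tool's axes as they then stand; what a row does not reach is not made up. A row lasts 1/10 s, in which the tool goes at most 50 mm and 8.59 degrees, less where a joint would pass 70% of its speed; a pose out of reach is approached as far as the arm can. A call is refused whole if a number of a shift passes 0.05 or a number of a turn 0.15, either way. A call with a gripper value outside its range is refused whole. The fingers move at their own pace and stop on an object; "squeeze" is the grip in N (left out, the last holds). Time passes only in rows, so rows that do not move let the fingers close. It gives the time, the measured TCP pose, the force, the opening and the grip force at its end, in the units of the state.
- env.read_state(): the state, without advancing time (a new reading comes with each control period).
- env.read_camera(name): name is "side" or "top" or "wrist"; returns (picture, depth): 420x560x3 uint8, red, green, blue; 420x560 float32, m along the optical axis (not along the pixel's ray), 0 where there is no reading.
- env.get_calibration(name): a dict with "camera_matrix" (3x3 intrinsics, pixels), "extrinsics" (4x4, takes a point from world to camera coordinates); the wrist camera has in their place "T_tool_cam" (4x4, takes a point from camera to tool coordinates, whose origin is the TCP and whose axes are the flange's). Camera axes: x right, y down, z forward; pixel columns grow to the right and rows downward; lengths in m; the calibration is good to about 2 mm. A picture is of the moment at which its call begins: read the wrist's pose just before it. get_calibration takes no time and is no camera call.
- env.close_job(): hands the job in; it is judged then, once.
The state is a dict: "clock": time; "qpos": joint angles; "qvel": joint speeds; "effort": joint torques, N m; "position": TCP position; "orientation": TCP orientation; "ft_force": force on the tool from outside, world axes, zero at the start; "wrist_torque": the same for the moment, N m; "gripper_width": opening from 0.0 (shut) to 1.0 (fully open); "grasp_force": force on a finger pad.
Only numpy, scipy, OpenCV 4.12 (cv2) and the standard library are available. Lean on these libraries where they do the work, as an engineer would, in place of code of your own. Each camera call takes 0.05 s, during which the arm holds its last target. There are 200 camera calls.

## Working session

There is one attempt and no reset: what is moved stays moved. The work goes in short steps, Python scripts to look and compute and a tool call to move; the robot and the scene stay as the last step left them, time stands still between calls to the robot, and variables do not carry over. Pictures are saved under pics/ and viewed, at most 14 in all, crops included, and the job is handed in when it is done.

Besides the shell and the picture viewer there is one more tool, called after ">>>" as name([rows], argument=value, ...), one row to a line, values as JSON. carry_out: Moves the arm, as the interface text tells. Its arguments: {"type":"object","properties":{"series":{"type":"array"},"squeeze":{"type":"number"}},"required":["series"]}

```bash
ls; mkdir -p pics
cat > h.py <<'E'
import numpy as np, cv2
from rig import env
from scipy.spatial.transform import Rotation as R
def cam(n):
    s=env.read_state(); im,d=env.read_camera(n); c=env.get_calibration(n); K=np.array(c["camera_matrix"])
    if n=="wrist":
        T=np.eye(4); T[:3,:3]=R.from_rotvec(s["orientation"]).as_matrix(); T[:3,3]=s["position"]
        Twc=T@np.array(c["T_tool_cam"])
    else: Twc=np.linalg.inv(np.array(c["extrinsics"]))
    return im,d,K,Twc
def ray(u,v,z,K,T):
    d=T[:3,:3]@np.linalg.solve(K,[u,v,1.]); o=T[:3,3]; return o+d*(z-o[2])/d[2]
def cloud(d,K,T):
    v,u=np.indices(d.shape); p=np.stack([(u-K[0,2])/K[0,0]*d,(v-K[1,2])/K[1,1]*d,d],-1)
    return p@T[:3,:3].T+T[:3,3]
def save(n,im): cv2.imwrite(n,im[:,:,::-1])
E
python3 - <<'E'
from h import *
s=env.read_state(); print({k:np.round(v,3) for k,v in s.items()}, env.pinch_z)
print(R.from_rotvec(s["orientation"]).as_matrix().round(3))
for n in("top","side","wrist"):
    im,d,K,T=cam(n); save(f"pics/{n}0.png",im); np.savez(f"{n}0.npz",im=im,d=d,K=K,T=T); print(n,K.round(1).tolist(),T.round(3).tolist())
    if n=="wrist":print(env.get_calibration(n)["T_tool_cam"])
E
```

```text
pics
{'clock': np.float64(0.0), 'qpos': array([ 1.092,  0.381,  1.298, -0.   ,  1.464, -0.215]), 'qvel': array([-0.002, -0.   , -0.002, -0.   , -0.   ,  0.   ]), 'effort': array([-3.0000e-03, -4.4846e+01, -2.3128e+01, -0.0000e+00,  5.0000e-03,
        0.0000e+00]), 'position': array([0.143, 0.531, 0.195]), 'orientation': array([-4.130e-01, -3.114e+00,  2.000e-03]), 'ft_force': array([-0.026, -0.05 , -0.098]), 'wrist_torque': array([-0.013, -0.001,  0.049]), 'grasp_force': np.float64(0.0), 'gripper_width': np.float64(1.001)} 0.0187
[[-0.965  0.261 -0.001]
 [ 0.261  0.965 -0.001]
 [ 0.    -0.001 -1.   ]]
top [[426.6, 0.0, 282.0], [0.0, 426.6, 211.1], [0.0, 0.0, 1.0]] [[-0.028, -0.988, 0.152, 0.436], [-0.999, 0.023, -0.031, -0.03], [0.027, -0.153, -0.988, 1.192], [0.0, 0.0, 0.0, 1.0]]
side [[390.1, 0.0, 285.7], [0.0, 390.1, 210.9], [0.0, 0.0, 1.0]] [[-0.999, 0.022, -0.04, 0.639], [0.045, 0.627, -0.777, 0.85], [0.008, -0.778, -0.628, 0.845], [0.0, 0.0, 0.0, 1.0]]
wrist [[366.5, 0.0, 280.7], [0.0, 366.5, 209.8], [0.0, 0.0, 1.0]] [[0.261, 0.926, 0.273, 0.074], [0.965, -0.25, -0.075, 0.55], [-0.001, 0.283, -0.959, 0.373], [0.0, 0.0, 0.0, 1.0]]
[[ 1.47085955e-04 -9.59048275e-01 -2.83242625e-01  7.15342388e-02]
 [ 9.99999969e-01  1.97732929e-04 -1.50222709e-04  1.82419430e-04]
 [ 2.00077224e-04 -2.83242594e-01  9.59048275e-01 -1.77874874e-01]
 [ 0.00000000e+00  0.00000000e+00  0.00000000e+00  1.00000000e+00]]
```

View pics/top0.png

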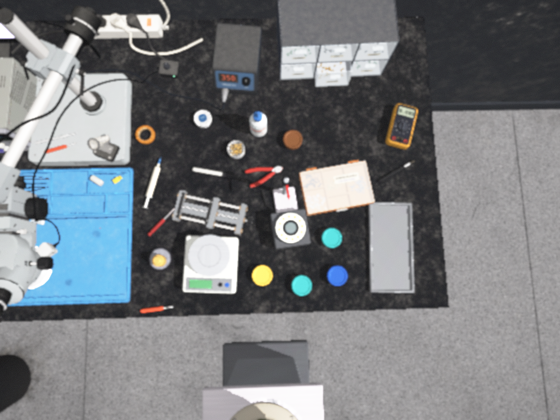

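View pics/side0.png

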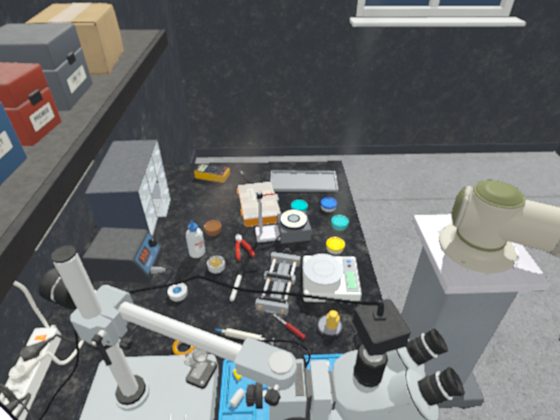

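The top view shows the balance pan at (208,255), the check weight at (160,259), the yellow dish at (262,275) and the blue dish at (337,275). The camera lens is at (291,229) and the tray at (391,247). Teal look-alikes are at (332,238) and (302,286), and there is a brownish disc at (292,140). I'll measure these and check the brown disc's colour and size.

Run:
```python
from h import *
f=np.load("top0.npz"); im,d,K,T=[f[k] for k in("im","d","K","T")]
P=cloud(d,K,T)
hsv=cv2.cvtColor(im,cv2.COLOR_RGB2HSV)
for n,(u,v),z in [("yellow",(262,275),.022),("blue",(337,275),.022),("teal1",(332,238),.022),("teal2",(302,286),.022),("brown",(292,140),.022),("weight",(160,259),.044)]:
    w=14; h0=hsv[v,u].astype(int); sub=hsv[v-w:v+w,u-w:u+w].astype(int)
    dh=np.abs((sub[...,0]-h0[0]+90)%180-90); m=((dh<9)&(sub[...,1]>110)&(sub[...,2]>50)).astype(np.uint8)
    k,_,st,c=cv2.connectedComponentsWithStats(m); i=1+np.argmax(st[1:,4]); uu,vv=c[i]+[u-w,v-w]
    print(n,im[v,u],h0,st[i],np.round([uu,vv],1),ray(uu,vv,z,K,T).round(3),"depth",P[int(round(vv)),int(round(uu))].round(3))
for n,(u,v) in dict(pan=(208,255),lens=(291,229),trayc=(391,247)).items(): print(n,P[v,u].round(3))
g=cv2.cvtColor(im,cv2.COLOR_RGB2GRAY)
# pan: points with z 52-68mm ; camera top ; tray
def comp(m,seed):
    k,l,st,c=cv2.connectedComponentsWithStats(m.astype(np.uint8)); u,v=seed; return l==l[v,u]
m=comp((P[...,2]>.050)&(P[...,2]<.072),(208,255)); q=P[m]; print("pan n",m.sum(),q.mean(0).round(4),np.ptp(q,0).round(3), (q.min(0)+q.max(0))/2)
# height profiles
print("row255 z",[(u,round(float(P[255,u,2]),3)) for u in range(180,242,3)])
print("row229 z",[(u,round(float(P[229,u,2]),3)) for u in range(268,316,3)])
# tray
S=hsv[...,1].astype(int);V=hsv[...,2].astype(int)
m=comp((P[...,2]<.03)&(S<40)&(V>75)&(np.indices(S.shape)[1]>365)&(np.indices(S.shape)[1]<418)&(np.indices(S.shape)[0]>195)&(np.indices(S.shape)[0]<300),(391,247))
c,_=cv2.findContours(m.astype(np.uint8),cv2.RETR_EXTERNAL,cv2.CHAIN_APPROX_NONE); r=cv2.minAreaRect(max(c,key=cv2.contourArea)); print(r); 
b=[ray(u,v,.010,K,T)[:2].round(3) for u,v in cv2.boxPoints(r)]; print("tray",b,np.mean(b,0))
c=cv2.HoughCircles(cv2.resize(g,None,fx=3,fy=3,interpolation=cv2.INTER_CUBIC)[520:860,540:960],cv2.HOUGH_GRADIENT,1,60,param1=120,param2=25,minRadius=35,maxRadius=80)
if c is not None:
    for x,y,rr in c[0]: u,v=(x+540)/3,(y+520)/3; print("circ",round(u,1),round(v,1),round(rr/3,1),ray(u,v,.06,K,T).round(3))
crop=cv2.resize(im[120:310,140:420],(800,543),interpolation=cv2.INTER_CUBIC); save("pics/crop.png",crop)
```

```text
yellow [255 249 125] [ 29 130 255] [  3   3  23  23 390] [261.8 275.1] [ 0.442 -0.007  0.022] depth [ 0.442 -0.007  0.023]
blue [ 77 134 241] [110 174 241] [  3   4  22  22 390] [336.8 275.3] [ 0.436 -0.211  0.022] depth [ 0.437 -0.211  0.021]
teal1 [ 94 229 229] [ 90 150 229] [  3   3  22  22 353] [331.3 237.5] [ 0.539 -0.2    0.022] depth [ 0.541 -0.2    0.017]
teal2 [ 97 232 231] [ 90 148 232] [  3   3  22  22 377] [301.2 285.1] [ 0.412 -0.113  0.022] depth [ 0.413 -0.112  0.021]
brown [158 105  68] [ 12 145 158] [  5   4  20  20 305] [292.2 139.1] [ 0.823 -0.101  0.022] depth [ 0.824 -0.101  0.02 ]
weight [254 238 143] [ 26 111 254] [ 7 10 12 11 95] [158.3 259.9] [0.489 0.266 0.044] depth [0.489 0.265 0.051]
pan [0.498 0.133 0.057]
lens [ 0.562 -0.088  0.056]
trayc [ 0.51  -0.369  0.006]
pan n 1373 [0.4965 0.1287 0.0592] [0.108 0.108 0.015] [0.4972357  0.12890822 0.0597502 ]
row255 z [(180, -0.001), (183, -0.002), (186, 0.036), (189, 0.062), (192, 0.056), (195, 0.059), (198, 0.059), (201, 0.06), (204, 0.061), (207, 0.06), (210, 0.059), (213, 0.061), (216, 0.055), (219, 0.06), (222, 0.063), (225, 0.056), (228, 0.061), (231, 0.039), (234, 0.037), (237, 0.031), (240, 0.002)]
row229 z [(268, 0.005), (271, -0.003), (274, 0.042), (277, 0.056), (280, 0.061), (283, 0.055), (286, 0.062), (289, 0.058), (292, 0.056), (295, 0.058), (298, 0.055), (301, 0.056), (304, 0.058), (307, 0.044), (310, -0.001), (313, 0.003)]
((391.65765380859375, 244.5334930419922), (97.56147766113281, 46.23814010620117), 89.18154907226562)
tray [array([ 0.655, -0.311]), array([ 0.654, -0.444]), array([ 0.382, -0.427]), array([ 0.384, -0.299])] [ 0.51875 -0.37025]
circ 290.5 227.8 15.4 [ 0.565 -0.087  0.06 ]
```

View pics/crop.png

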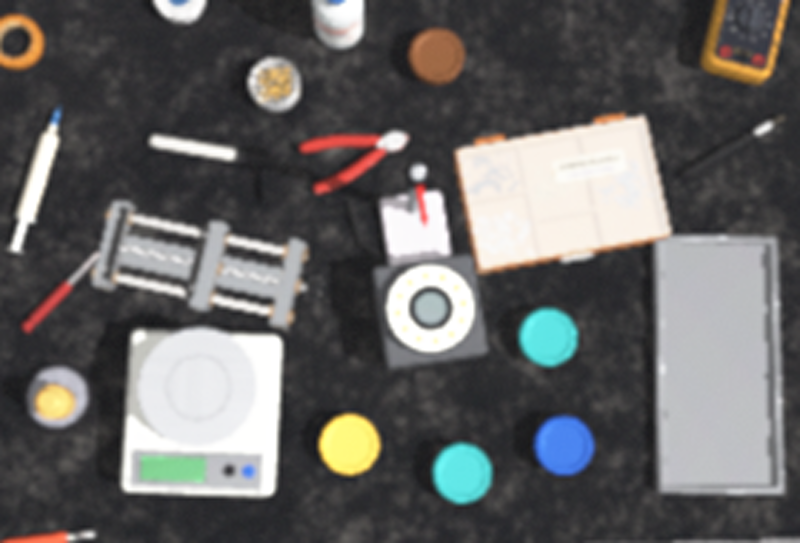

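The only disc that could pass for red is brown, about 50 mm across and out of reach at x=0.82. So I take red as absent, and the job is the weight, then yellow, then blue. Before the first move I'll check for tall obstacles and work out the post, stand and tray positions.

Run:
```python
from h import *
f=np.load("top0.npz"); im,d,K,T=[f[k] for k in("im","d","K","T")]
P=cloud(d,K,T)
f2=np.load("side0.npz");P2=cloud(f2["d"],f2["K"],f2["T"])
for Q,dd in((P,d),(P2,f2["d"])):
    q=Q[(dd>0)&(Q[...,2]>.1)&(Q[...,2]<1)&(Q[...,0]>.15)&(Q[...,0]<.72)&(np.abs(Q[...,1])<.62)]
    for y in np.arange(-.6,.62,.1):
        s=q[(q[:,1]>=y)&(q[:,1]<y+.1)]
        if len(s)>5: print(round(y,1),len(s),s.min(0).round(2),s.max(0).round(2))
print("post",ray(286.7,180,.173,K,T).round(3),"tip",ray(288.8,197.7,.16,K,T).round(3),"lens",ray(290.5,227.8,.058,K,T).round(3),"stand",ray(160.3,259,.006,K,T).round(3))
```

```text
-0.1 105 [ 0.62 -0.08  0.1 ] [ 0.68 -0.07  0.17]
0.4 1569 [0.38 0.45 0.13] [0.72 0.5  0.41]
0.5 4388 [0.37 0.5  0.12] [0.72 0.56 0.32]
-0.1 132 [ 0.63 -0.08  0.1 ] [ 0.68 -0.06  0.18]
0.4 582 [0.41 0.45 0.21] [0.72 0.5  0.42]
0.5 15997 [0.37 0.5  0.18] [0.72 0.6  0.47]
0.6 1255 [0.38 0.6  0.25] [0.52 0.62 0.33]
post [ 0.669 -0.075  0.173] tip [ 0.628 -0.08   0.16 ] lens [ 0.565 -0.087  0.058] stand [0.494 0.271 0.006]
```

>>> carry_out([
  [0.6,0,0,0,-0.132],
  [0.6,0,0,0,-0.132],
  [0.6,0,-0.04,-0.02,0],
  [0.6,0,-0.04,-0.02,0],
  [0.6,0,-0.04,0,0],
  [0.6,0,-0.04,0,0],
  [0.6,0,-0.04,0,0],
  [0.6,0,-0.04,0,0],
  [0.6,0,-0.025,0,0],
  [0.6,0,0,0,0],
])

```text
clock: 1.15
position: [0.143, 0.264, 0.236]
orientation: [0.004, 3.141, 0.0]
ft_force: [0.2, 0.9, 0.6]
gripper_width: 0.799
grasp_force: 0.0
```

>>> carry_out([
  [0.6,-0.04,0,0,0],
  [0.6,-0.04,0,0,0],
  [0.6,-0.04,0,0,0],
  [0.6,-0.04,0,0,0],
  [0.6,-0.04,0,0,0],
  [0.6,-0.04,0,0,0],
  [0.6,-0.04,0,0,0],
  [0.6,-0.04,0,0,0],
  [0.6,0,0,0.04,0],
  [0.6,0,0,0,0],
  [0.6,0,0,0,0],
])

```text
clock: 2.25
position: [0.463, 0.2665, 0.196]
orientation: [0.001, -3.14, 0.001]
ft_force: [-0.8, 0.0, 0.1]
gripper_width: 0.801
grasp_force: 0.0
```

```bash
cat >> h.py <<'E'
def near(P,d,lo,hi,c,r):
    m=(d>0)&(P[...,2]>lo)&(P[...,2]<hi)&(np.hypot(P[...,0]-c[0],P[...,1]-c[1])<r); return m
def circ(m,K,T,z):
    c,_=cv2.findContours(m.astype(np.uint8),cv2.RETR_EXTERNAL,cv2.CHAIN_APPROX_NONE); c=max(c,key=cv2.contourArea)[:,0]
    p=np.array([ray(u,v,z,K,T)[:2] for u,v in c]); (x,y),r=cv2.minEnclosingCircle(p.astype(np.float32).reshape(-1,1,2))
    A=np.c_[2*p,np.ones(len(p))]; s=np.linalg.lstsq(A,(p**2).sum(1),rcond=None)[0]
    return np.round([x,y,r],4),np.round([s[0],s[1],np.sqrt(s[2]+s[0]**2+s[1]**2)],4)
E
python3 - <<'E'
from h import *
im,d,K,T=cam("wrist"); save("pics/w1.png",im); P=cloud(d,K,T); print(env.read_state()["position"].round(4))
np.savez("w1.npz",im=im,d=d,K=K,T=T)
print("knob",circ(near(P,d,.044,.058,(.49,.266),.03),K,T,.050))
print("shoulder",circ(near(P,d,.032,.040,(.49,.266),.03),K,T,.036))
hsv=cv2.cvtColor(im,cv2.COLOR_RGB2HSV)
print("pan",circ(near(P,d,.052,.066,(.497,.129),.07),K,T,.060))
m=near(P,d,.002,.04,(.49,.268),.06);print("stand+w",circ(m,K,T,.006))
E
```

```text
[0.4633 0.2666 0.1971]
knob (array([0.4897, 0.2715, 0.0111]), array([0.4897, 0.2714, 0.0105]))
shoulder (array([0.4902, 0.2714, 0.016 ]), array([0.4908, 0.2713, 0.014 ]))
pan (array([0.4989, 0.1314, 0.0553]), array([0.4985, 0.1312, 0.0544]))
stand+w (array([0.4956, 0.2731, 0.034 ]), array([0.4957, 0.2729, 0.0332]))
```

View pics/w1.png

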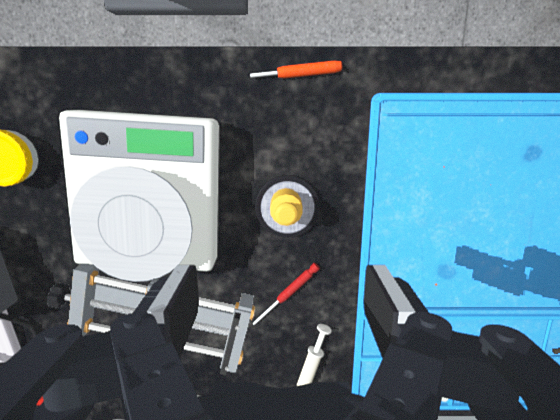

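The wrist view (top of the picture is towards the robot) shows the weight at (286,205), slightly off-centre on its stand (287,207), and the pan at (131,224). The weight is at (0.490, 0.271), the stand at (0.495, 0.272) and the pan at (0.499, 0.131).

>>> carry_out([
  [0.2,-0.027,0.005,0,0],
  [0.2,0,0,0.03,0],
  [0.2,0,0,0.04,0],
  [0.2,0,0,0.04,0],
  [0.2,0,0,0.04,0],
  [0.2,0,0,0.02,0],
  [0.2,0,0,0.015,0],
  [0.2,0,0,0,0],
  [0.2,0,0,0,0],
], squeeze=40)

```text
clock: 3.2
position: [0.4912, 0.2716, 0.0126]
orientation: [-0.001, 3.139, 0.001]
ft_force: [-1.4, -0.2, 0.5]
gripper_width: 0.597
grasp_force: 0.0
```

>>> carry_out([
  [-1,0,0,0,0],
  [-1,0,0,0,0],
  [-1,0,0,0,0],
  [-1,0,0,0,0],
  [-1,0,0,0,0],
  [-1,0,0,-0.01,0],
  [-1,0,0,-0.02,0],
  [-1,0,0,-0.03,0],
  [-1,0,0,-0.03,0],
  [-1,0,0,0,0],
])

```text
clock: 4.2
position: [0.4923, 0.2716, 0.1053]
orientation: [-0.0, 3.134, 0.003]
ft_force: [-0.0, 0.5, -2.4]
gripper_width: 0.211
grasp_force: 39.2
```

Run:
```python
from h import *
s=env.read_state(); im,d,K,T=cam("wrist"); P=cloud(d,K,T); p=s["position"]; print(p.round(4),s["ft_force"].round(2),s["gripper_width"],s["grasp_force"])
for lo,hi,z in((.03,.047,.039),):
    print("knob",circ(near(P,d,p[2]+.026,p[2]+.048,p[:2],.025),K,T,p[2]+.039))
print("pan",circ(near(P,d,.052,.066,(.499,.131),.07),K,T,.060))
m=near(P,d,.002,.012,(.4955,.272),.05);print("stand",circ(m,K,T,.006)); save("pics/w2.png",im)
```

```text
[0.4923 0.2716 0.1053] [-0.04  0.54 -2.37] 0.210819016838244 39.23270344734192
knob (array([0.4907, 0.2715, 0.0179]), array([0.4903, 0.2714, 0.0131]))
pan (array([0.4988, 0.1316, 0.0554]), array([0.4994, 0.1353, 0.0524]))
stand (array([0.4957, 0.2732, 0.0339]), array([0.4921, 0.2731, 0.0303]))
```

View pics/w2.png

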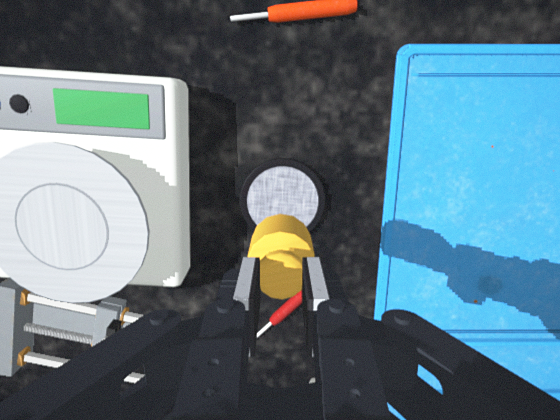

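The weight is held at (283,255) and looks upright. The reading of 0.21 is narrower than I expected, so I'll check the held heights from depth.

```bash
python3 - <<'E'
from h import *
im,d,K,T=cam("wrist"); P=cloud(d,K,T); p=env.read_state()["position"]
hsv=cv2.cvtColor(im,cv2.COLOR_RGB2HSV); m=(hsv[...,0]>18)&(hsv[...,0]<32)&(hsv[...,1]>100)&(np.indices(d.shape)[0]>205)&(np.indices(d.shape)[0]<305)
for v in range(212,304,5):
    u=np.flatnonzero(m[v,230:340])+230
    if len(u)>3: q=P[v,u]; print(v,u.min(),u.max(),"med",(np.median(q,0)-p).round(4),"width",round(float(np.ptp(q[:,1])),4))
E
python3 - <<'E'
import sys; sys.path.insert(0,'.')
from h import *
im,d,K,T=cam("side"); P=cloud(d,K,T); p=env.read_state()["position"]
c=np.linalg.inv(T)@np.r_[p,1]; u,v=(K@(c[:3]/c[2]))[:2].astype(int); print(u,v)
save("pics/s2.png",cv2.resize(im[max(v-60,0):v+40,u-60:u+60],(720,600),interpolation=cv2.INTER_CUBIC))
E
```

```text
217 266 294 med [-0.0142 -0.      0.0011] width 0.0146
222 260 301 med [-0.0139  0.0001  0.0083] width 0.0214
227 256 305 med [-0.0137  0.0002  0.0151] width 0.0252
232 253 309 med [-0.0135  0.0004  0.0215] width 0.0448
237 251 310 med [-0.0119  0.0002  0.0238] width 0.0392
242 250 311 med [-0.0097  0.0001  0.0244] width 0.0306
247 249 312 med [-0.0075  0.0001  0.0248] width 0.0305
252 248 313 med [-0.0054  0.0002  0.0257] width 0.0302
257 255 304 med [-0.0082 -0.0002  0.0376] width 0.02
262 260 301 med [-0.0062  0.0002  0.0382] width 0.0175
267 260 301 med [-0.0041  0.0002  0.0386] width 0.0173
272 260 301 med [-0.002   0.0003  0.0389] width 0.0174
277 260 302 med [0.0004 0.0004 0.0389] width 0.0177
282 260 301 med [0.0026 0.0002 0.0392] width 0.0175
287 260 301 med [0.005  0.0002 0.039 ] width 0.0176
292 263 298 med [0.0075 0.0001 0.0388] width 0.03
297 272 290 med [0.0106 0.0004 0.0377] width 0.0155
335 300
```

View pics/s2.png

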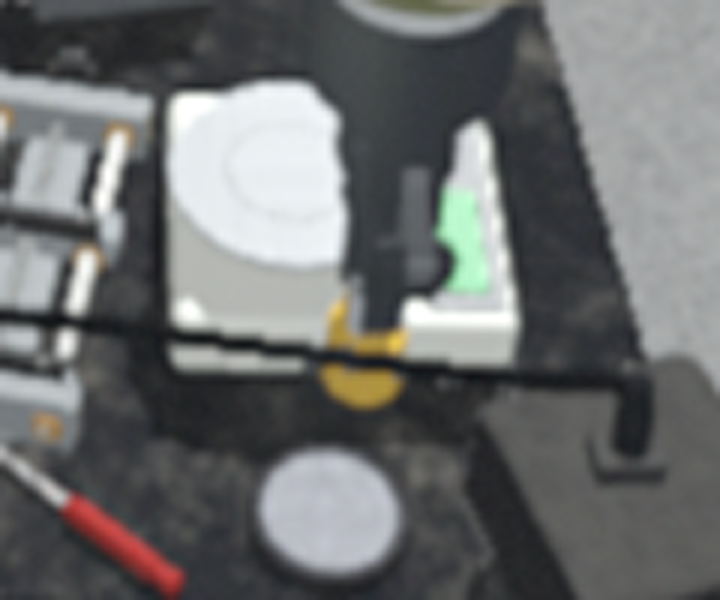

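The knob is gripped, not the cylinder, and the weight hangs level with its underside about 6 mm below the TCP. I'll measure the pad geometry from depth, since it matters for the dishes, while moving the weight over the pan.

Run:
```python
from h import *
im,d,K,T=cam("wrist"); P=cloud(d,K,T); p=env.read_state()["position"]
for v in range(250,330,8):
    print(v,[(u,*((P[v,u]-p)*1000).round(0).astype(int).tolist()) for u in (228,236,242,248,254,258,306,312,318,324,332)])
f=np.load("w1.npz"); P=cloud(f["d"],f["K"],f["T"]); p=f["T"][:3,3]-np.array([-.0715,0,.178])
print("open");
for v in range(265,330,8):
    print(v,[(u,*((P[v,u]-p)*1000).round(0).astype(int).tolist()) for u in (150,160,170,180,190,196,368,374,384,394,404)])
```

```text
250 [(228, 44, -43, -99), (236, 45, -37, -100), (242, 45, -32, -100), (248, 45, -27, -100), (254, -6, -12, 22), (258, -7, -10, 24), (306, -7, 12, 24), (312, -5, 15, 21), (318, 45, 30, -99), (324, 45, 36, -100), (332, 45, 42, -101)]
258 [(228, 52, -43, -100), (236, 53, -37, -101), (242, 52, -32, -100), (248, -10, -13, 41), (254, -11, -11, 42), (258, -10, -9, 41), (306, -10, 10, 41), (312, -11, 13, 42), (318, -10, 15, 41), (324, 53, 36, -101), (332, 52, 42, -100)]
266 [(228, 60, -44, -101), (236, 59, -37, -100), (242, -10, -15, 48), (248, -10, -13, 49), (254, -10, -10, 48), (258, -9, -9, 46), (306, -10, 10, 48), (312, -10, 12, 49), (318, -11, 14, 49), (324, 60, 36, -101), (332, 59, 43, -100)]
274 [(228, -6, -21, 47), (236, -7, -17, 48), (242, -10, -14, 55), (248, -10, -12, 55), (254, -10, -10, 56), (258, -5, -9, 45), (306, -10, 9, 55), (312, -10, 12, 55), (318, -11, 14, 56), (324, -6, 17, 47), (332, -6, 20, 48)]
282 [(228, -6, -20, 54), (236, -6, -17, 54), (242, -10, -14, 62), (248, -10, -11, 62), (254, -10, -9, 61), (258, -3, -9, 47), (306, -10, 9, 62), (312, -10, 11, 62), (318, -10, 
[... 2515 characters left out ...]
10, 36, 76), (404, -10, 39, 75)]
313 [(150, -11, -39, 82), (160, -10, -36, 80), (170, -9, -34, 78), (180, -3, -34, 68), (190, 4, -34, 57), (196, 10, -34, 48), (368, 8, 34, 52), (374, 2, 34, 61), (384, -5, 34, 71), (394, -11, 34, 81), (404, -10, 37, 80)]
321 [(150, -12, -37, 87), (160, -7, -37, 79), (170, -7, -34, 79), (180, 0, -34, 69), (190, 8, -34, 57), (196, 163, -95, -180), (368, 11, 34, 52), (374, 5, 34, 61), (384, -2, 34, 72), (394, -8, 34, 81), (404, -7, 38, 80)]
329 [(150, -11, -36, 90), (160, -7, -36, 83), (170, -4, -34, 79), (180, 3, -34, 70), (190, 11, -34, 58), (196, 184, -99, -196), (368, 182, 102, -193), (374, 8, 34, 61), (384, 0, 34, 73), (394, -5, 35, 80), (404, -12, 34, 90)]
```

>>> carry_out([
  [-1,0,-0.035,0,0],
  [-1,0,-0.035,0,0],
  [-1,0,-0.035,0,0],
  [-1,-0.008,-0.035,0,0],
  [-1,0,0,0,0],
  [-1,0,0,0,0],
])

```text
clock: 5.0
position: [0.4981, 0.1306, 0.1001]
orientation: [-0.002, -3.139, -0.0]
ft_force: [-0.2, 0.0, -2.3]
gripper_width: 0.21
grasp_force: 39.3
```

Run:
```python
from h import *
s=env.read_state(); im,d,K,T=cam("wrist"); P=cloud(d,K,T); p=s["position"]; print(p.round(4),s["ft_force"].round(2),s["gripper_width"],s["grasp_force"])
im,d,K,T=cam("wrist");P=cloud(d,K,T);m=near(P,d,p[2]+.036,p[2]+.042,p[:2],.012);print("knob top",P[m].mean(0)-p,np.ptp(P[m],0))
m=near(P,d,.052,.066,(.499,.131),.07); print("pan",circ(m,K,T,.060),np.median(P[m][:,2]))
save("pics/w3.png",im)
```

```text
[0.4981 0.1306 0.1001] [-0.23  0.03 -2.29] 0.21027145673099543 39.34754133224487
knob top [-0.00067186  0.00061326  0.03738743] [0.0207467  0.01801315 0.00595521]
pan (array([0.4986, 0.1305, 0.0548]), array([0.4924, 0.1304, 0.047 ])) 0.05990952929253077
```

The weight is over the pan, with offsets of about 1 mm. I'll lower it gently; contact should come at a TCP height of about 0.066.

>>> carry_out([
  [-1,-0.001,0,0.015,0],
  [-1,0,0,0.01,0],
  [-1,0,0,0.004,0],
  [-1,0,0,0.002,0],
  [-1,0,0,0.001,0],
  [-1,0,0,0.001,0],
  [-1,0,0,0.001,0],
  [-1,0,0,0.001,0],
  [-1,0,0,0.001,0],
  [-1,0,0,0.001,0],
  [-1,0,0,0.001,0],
  [-1,0,0,0.001,0],
  [-1,0,0,0,0],
])

```text
clock: 6.4
position: [0.4995, 0.131, 0.0619]
orientation: [0.0, -3.142, -0.0]
ft_force: [-0.3, 0.2, -1.1]
gripper_width: 0.206
grasp_force: 39.6
```

>>> carry_out([
  [-1,0,0,0.001,0],
  [-1,0,0,0.001,0],
  [-1,0,0,0.001,0],
  [-1,0,0,0.001,0],
  [-1,0,0,0,0],
  [-1,0,0,0,0],
])

```text
clock: 7.0
position: [0.4996, 0.131, 0.058]
orientation: [-0.0, 3.141, -0.0]
ft_force: [-0.0, 0.5, -0.3]
gripper_width: 0.21
grasp_force: 39.8
```

>>> carry_out([
  [-0.5,0,0,0,0],
  [-0.4,0,0,0,0],
  [-0.2,0,0,0,0],
  [0,0,0,0,0],
  [0.2,0,0,0,0],
  [0.2,0,0,0,0],
  [0.2,0,0,-0.02,0],
  [0.2,0,0,-0.03,0],
  [0.2,0,0,-0.04,0],
  [0.2,0,0,-0.04,0],
  [0.2,0,0,0,0],
  [0.2,0,0,0,0],
  [0.2,0,0,0,0],
  [0.2,0,0,0,0],
])

```text
clock: 8.4
position: [0.499, 0.131, 0.1867]
orientation: [0.0, -3.139, 0.0]
ft_force: [-0.5, 0.0, 0.3]
gripper_width: 0.604
grasp_force: 0.0
```

Run:
```python
from h import *
s=env.read_state(); im,d,K,T=cam("wrist"); P=cloud(d,K,T); p=s["position"]; print(p.round(4),s["ft_force"].round(2))
c=(.499,.131)
print("knob",circ(near(P,d,.090,.102,c,.03),K,T,.096)); 
m=near(P,d,.045,.066,c,.07); print("pan",circ(m,K,T,.052),np.median(P[m][:,2]))
print("stand",circ(near(P,d,.002,.012,(.4955,.272),.05),K,T,.006)); save("pics/w4.png",im)
```

```text
[0.499  0.131  0.1867] [-0.49  0.02  0.34]
knob (array([0.4985, 0.131 , 0.0111]), array([0.4985, 0.131 , 0.0105]))
pan (array([0.4988, 0.1305, 0.0548]), array([0.4988, 0.1305, 0.0542])) 0.052009824719053965
stand (array([0.4962, 0.2718, 0.0342]), array([0.4959, 0.272 , 0.0334]))
```

View pics/w4.png

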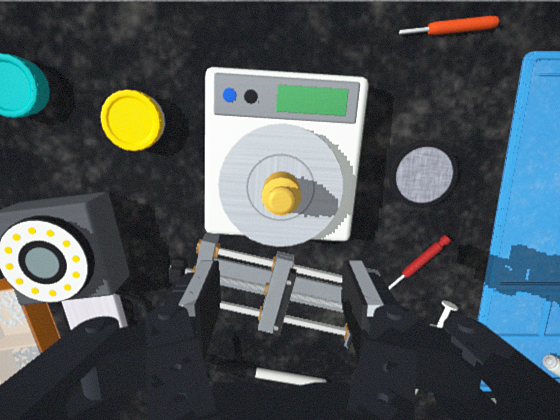

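The weight stands at (281,195), centred on the pan to under 1 mm, and the pan has sunk 8 mm. I'll wait 2 s and then pick it up again.

>>> carry_out([
  [0.2,0,0,0,0],
  [0.2,0,0,0,0],
  [0.2,0,0,0,0],
  [0.2,0,0,0,0],
  [0.2,0,0,0,0],
  [0.2,0,0,0,0],
  [0.2,0,0,0,0],
  [0.2,0,0,0,0],
  [0.2,0,0,0,0],
  [0.2,0,0,0,0],
  [0.2,0,0,0,0],
  [0.2,0,0,0,0],
  [0.2,0,0,0,0],
  [0.2,0,0,0,0],
  [0.2,0,0,0,0],
  [0.2,0,0,0,0],
  [0.2,0,0,0,0],
  [0.2,0,0,0,0],
  [0.2,0,0,0,0],
  [0.2,0,0,0,0],
])

```text
clock: 10.45
position: [0.4995, 0.131, 0.1879]
orientation: [-0.0, 3.142, -0.0]
ft_force: [-0.4, -0.3, -0.3]
gripper_width: 0.598
grasp_force: 0.0
```

>>> carry_out([
  [0.2,0,0,0.03,0],
  [0.2,0,0,0.04,0],
  [0.2,0,0,0.03,0],
  [0.2,0,0,0.02,0],
  [0.2,0,0,0.008,0],
  [0.2,0,0,0.002,0],
  [0.2,0,0,0,0],
  [0.2,0,0,0,0],
])

```text
clock: 11.25
position: [0.5001, 0.1311, 0.059]
orientation: [-0.0, 3.14, 0.0]
ft_force: [-0.0, -0.7, 0.2]
gripper_width: 0.6
grasp_force: 0.0
```

>>> carry_out([
  [-1,0,0,0,0],
  [-1,0,0,0,0],
  [-1,0,0,0,0],
  [-1,0,0,0,0],
  [-1,0,0,-0.002,0],
  [-1,0,0,-0.003,0],
  [-1,0,0,-0.003,0],
  [-1,0,0,-0.012,0],
  [-1,0,0,-0.02,0],
  [-1,0,0,-0.02,0],
  [-1,0,0.035,0,0],
  [-1,0,0.035,0,0],
  [-1,0.002,0.035,0,0],
  [-1,0,0.036,0,0],
  [-1,0,0,0,0],
  [-1,0,0,0,0],
])

```text
clock: 12.85
position: [0.497, 0.2724, 0.1177]
orientation: [0.003, -3.141, 0.001]
ft_force: [-0.6, 0.2, -2.1]
gripper_width: 0.206
grasp_force: 39.3
```

Run:
```python
from h import *
s=env.read_state(); im,d,K,T=cam("wrist"); P=cloud(d,K,T); p=s["position"]; print(p.round(4),s["ft_force"].round(2),s["gripper_width"])
im,d,K,T=cam("wrist");P=cloud(d,K,T);m=near(P,d,p[2]+.034,p[2]+.043,p[:2],.012);print("knob top",P[m].mean(0)-p,np.ptp(P[m],0))
print("stand",circ(near(P,d,.002,.012,(.4955,.272),.05),K,T,.006));
```

```text
[0.497  0.2724 0.1177] [-0.58  0.15 -2.12] 0.20632337912821042
knob top [-0.00098009 -0.00069308  0.03688324] [0.02207807 0.017878   0.00895272]
stand (array([0.4957, 0.2729, 0.034 ]), array([0.4931, 0.2731, 0.0313]))
```

>>> carry_out([
  [-1,0,0,0.03,0],
  [-1,0,0,0.03,0],
  [-1,0,0,0.025,0],
  [-1,0,0,0.01,0],
  [-1,0,0,0.004,0],
  [-1,0,0,0.002,0],
  [-1,0,0,0.002,0],
  [-1,0,0,0.001,0],
  [-1,0,0,0,0],
  [-1,0,0,0,0],
])

```text
clock: 13.95
position: [0.4976, 0.2721, 0.0143]
orientation: [-0.0, 3.141, 0.0]
ft_force: [0.7, -0.0, -1.5]
gripper_width: 0.206
grasp_force: 39.3
```

>>> carry_out([
  [-1,0,0,0.001,0],
  [-1,0,0,0,0],
  [-1,0,0,0,0],
])

```text
clock: 14.25
position: [0.4975, 0.272, 0.0129]
orientation: [-0.0, 3.142, -0.0]
ft_force: [-0.6, -0.2, -1.4]
gripper_width: 0.204
grasp_force: 39.3
```

>>> carry_out([
  [-1,0,0,0.0005,0],
  [-1,0,0,0.0005,0],
  [-1,0,0,0,0],
  [-1,0,0,0,0],
])

```text
clock: 14.65
position: [0.4976, 0.2721, 0.0126]
orientation: [-0.0, 3.141, 0.0]
ft_force: [-1.6, -1.5, 6.3]
gripper_width: 0.21
grasp_force: 40.7
```

The weight is in contact with its stand. I'll release it, lift and go above the yellow dish.

>>> carry_out([
  [-0.5,0,0,0,0],
  [-0.4,0,0,0,0],
  [-0.2,0,0,0,0],
  [0,0,0,0,0],
  [0.2,0,0,0,0],
  [0.2,0,0,-0.02,0],
  [0.2,0,0,-0.04,0],
  [0.2,0,0,-0.04,0],
  [0.2,0,0,-0.04,0],
  [0.6,0,0,-0.04,0],
  [0.6,0,0,0,0],
  [0.6,0,0,0,0],
])

```text
clock: 15.85
position: [0.4975, 0.272, 0.1923]
orientation: [-0.0, 3.14, 0.001]
ft_force: [0.1, -0.4, -0.3]
gripper_width: 0.801
grasp_force: 0.0
```

Run:
```python
from h import *
im,d,K,T=cam("wrist"); P=cloud(d,K,T)
print("knob",circ(near(P,d,.042,.058,(.496,.272),.03),K,T,.050)); print("stand",circ(near(P,d,.002,.04,(.4955,.272),.06),K,T,.006))
```

```text
knob (array([0.4965, 0.2718, 0.011 ]), array([0.4964, 0.272 , 0.0105]))
stand (array([0.4959, 0.273 , 0.0339]), array([0.496 , 0.2729, 0.0331]))
```

>>> carry_out([
  [0.6,0.03,-0.04,0,0],
  [0.6,0.03,-0.04,0,0],
  [0.6,0.03,-0.04,0,0],
  [0.6,0,-0.04,0,0],
  [0.6,0,-0.04,0,0],
  [0.6,0,-0.04,0,0],
  [0.6,0,-0.04,0,0],
  [0.6,0,0,0,0],
  [0.6,0,0,0,0],
])

```text
clock: 16.8
position: [0.4069, -0.0083, 0.1908]
orientation: [-0.003, -3.139, -0.002]
ft_force: [0.3, -0.2, -1.0]
gripper_width: 0.804
grasp_force: 0.0
```

Run:
```python
from h import *
s=env.read_state();im,d,K,T=cam("wrist"); P=cloud(d,K,T); print(s["position"].round(4))
print("yellow",circ(near(P,d,.014,.03,(.442,-.007),.05),K,T,.022)); print("pan",circ(near(P,d,.05,.066,(.4985,.1308),.07),K,T,.06)); print("lensbox",circ(near(P,d,.05,.066,(.565,-.087),.05),K,T,.058))
hsv=cv2.cvtColor(im,cv2.COLOR_RGB2HSV); m=(hsv[...,0]>22)&(hsv[...,0]<34)&(hsv[...,1]>120)&near(P,d,.0,.04,(.442,-.007),.06); print(circ(m,K,T,.022))
save("pics/w5.png",im)
```

```text
[ 0.4069 -0.0083  0.1908]
yellow (array([ 0.4419, -0.0063,  0.0277]), array([ 0.4421, -0.0065,  0.0267]))
pan (array([0.4978, 0.1299, 0.0555]), array([0.4894, 0.137 , 0.0471]))
lensbox (array([ 0.5637, -0.0857,  0.0439]), array([ 0.5658, -0.0772,  0.0373]))
(array([ 0.4425, -0.0067,  0.0283]), array([ 0.4423, -0.0063,  0.0269]))
```

View pics/w5.png

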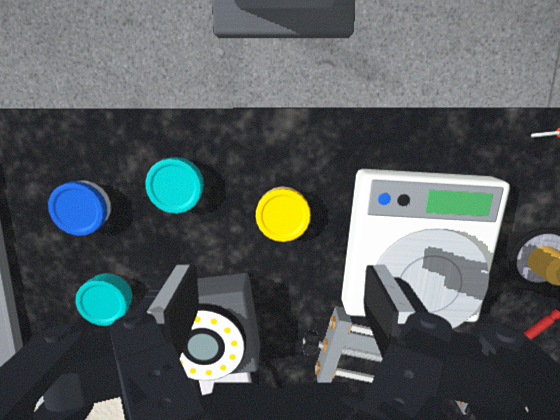

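The weight is centred on its stand again to about 1 mm. The yellow dish is at (283,214), which gives (0.442, -0.0065), with clear room for the fingers. I'll grasp it.

>>> carry_out([
  [0.6,-0.035,0.002,0.02,0],
  [0.6,0,0,0.04,0],
  [0.6,0,0,0.04,0],
  [0.6,0,0,0.04,0],
  [0.6,0,0,0.03,0],
  [0.6,0,0,0.01,0],
  [0.6,0,0,0.007,0],
  [0.6,0,0,0,0],
  [0.6,0,0,0,0],
], squeeze=35)

```text
clock: 17.75
position: [0.4432, -0.0059, 0.0059]
orientation: [-0.001, 3.14, -0.001]
ft_force: [0.5, 0.1, 1.2]
gripper_width: 0.798
grasp_force: 0.0
```

>>> carry_out([
  [0.2,0,0,0,0],
  [-0.2,0,0,0,0],
  [-0.2,0,0,0,0],
  [-0.2,0,0,0,0],
  [-0.2,0,0,0,0],
])

```text
clock: 18.25
position: [0.4425, -0.006, 0.005]
orientation: [-0.0, 3.141, -0.0]
ft_force: [-0.2, -0.1, -1.3]
gripper_width: 0.405
grasp_force: 0.0
```

The fingers closed on nothing, which fits the depth data: the pads really end about 38 to 44 mm behind the reported TCP. I'll look to confirm before going lower.

Run:
```python
from h import *
s=env.read_state();im,d,K,T=cam("wrist"); P=cloud(d,K,T); p=s["position"]; print(p.round(4),s["gripper_width"])
print("yellow",circ(near(P,d,.012,.03,(.442,-.007),.05),K,T,.022))
for v in range(230,300,6): print(v,[(u,*((P[v,u]-p)*1000).round(0).astype(int).tolist()) for u in (225,231,237,243,249)])
save("pics/w6.png",im)
im,d,K,T=cam("side"); c=np.linalg.inv(T)@np.r_[p,1]; u,v=(K@(c[:3]/c[2]))[:2].astype(int); print(u,v)
save("pics/s6.png",cv2.resize(im[v-70:v+50,u-80:u+80],(800,600),interpolation=cv2.INTER_CUBIC))
```

```text
[ 0.4425 -0.006   0.005 ] 0.4047134386477619
yellow (array([ 0.4418, -0.0066,  0.028 ]), array([ 0.4413, -0.0063,  0.0258]))
230 [(225, -6, -29, -5), (231, -13, -23, 14), (237, -14, -20, 16), (243, -14, -18, 17), (249, -14, -15, 15)]
236 [(225, -3, -30, -5), (231, -11, -23, 17), (237, -11, -21, 16), (243, -11, -18, 16), (249, -11, -15, 15)]
242 [(225, 1, -30, -6), (231, -8, -23, 16), (237, -8, -21, 17), (243, -8, -18, 15), (249, -7, -15, 15)]
248 [(225, -5, -27, 15), (231, -5, -23, 17), (237, -5, -21, 16), (243, -5, -18, 16), (249, -5, -15, 16)]
254 [(225, -1, -27, 15), (231, -2, -24, 16), (237, -1, -21, 15), (243, -1, -18, 15), (249, -2, -15, 17)]
260 [(225, -11, -22, 43), (231, -11, -20, 43), (237, -11, -18, 42), (243, 1, -18, 16), (249, 2, -15, 15)]
266 [(225, -11, -21, 48), (231, -11, -19, 48), (237, -9, -17, 46), (243, 5, -18, 15), (249, 4, -15, 16)]
272 [(225, -11, -21, 53), (231, -11, -18, 54), (237, -7, -17, 46), (243, 8, -18, 16), (249, 8, -15, 16)]
278 [(225, -11, -20, 58), (231, -11, -18, 59), (237, -5, -17, 48), (243, 11, -18, 16), (249, 11, -15, 16)]
284 [(225, -10, -20, 62), (231, -10, -17, 62), (237, -3, -17, 49), (243, 14, -18, 17), (249, 14, -15, 17)]
290 [(225, -11, -19, 68), (231, -9, -17, 64), (237, -1, -17, 50), (243, 17, -18, 17), (249, 17, -15, 17)]
296 [(225, -11, -18, 71), (231, -7, -17, 65), (237, 1, -17, 50), (243, 32, -21, -4), (249, 20, -16, 17)]
334 247
```

View pics/w6.png

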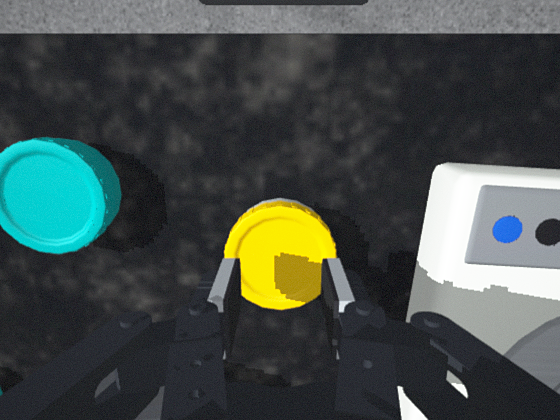

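View pics/s6.png

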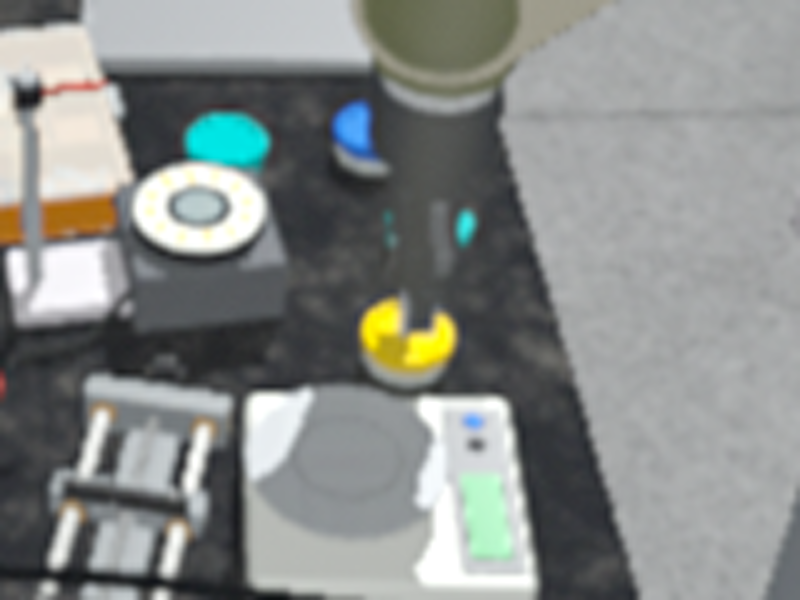

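Both views confirm it: the pad ends sit above the yellow lid (side view, gripper at (420,300) over the lid at (408,335)). The true finger ends are about 40 mm short of the reported TCP, and the weight was held only by the top of its knob. So I need to go about 38 mm lower, in small steps while watching the force.

>>> carry_out([
  [0.6,0,0,0,0],
  [0.6,0,0,0,0],
  [0.6,0,0,0,0],
  [0.6,0,0,0.01,0],
  [0.6,0,0,0.005,0],
  [0.6,0,0,0.005,0],
  [0.6,0,0,0,0],
  [0.6,0,0,0,0],
])

```text
clock: 19.15
position: [0.4425, -0.006, -0.0152]
orientation: [0.0, -3.141, -0.0]
ft_force: [-0.4, 0.3, -0.3]
gripper_width: 0.802
grasp_force: 0.0
```

>>> carry_out([
  [0.6,0,0,0.005,0],
  [0.6,0,0,0.005,0],
  [0.6,0,0,0.003,0],
  [0.6,0,0,0.003,0],
  [0.6,0,0,0.002,0],
  [0.6,0,0,0,0],
  [0.6,0,0,0,0],
])

```text
clock: 19.85
position: [0.4425, -0.006, -0.033]
orientation: [-0.0, 3.142, -0.0]
ft_force: [-0.3, 0.5, -0.5]
gripper_width: 0.802
grasp_force: 0.0
```

There is no contact at TCP z = -0.033, so the offset is real. Closing.

>>> carry_out([
  [0.3,0,0,0,0],
  [0,0,0,0,0],
  [0,0,0,0,0],
  [0,0,0,0,0],
  [0,0,0,0,0],
])

```text
clock: 20.35
position: [0.4426, -0.006, -0.0327]
orientation: [-0.0, 3.141, -0.0]
ft_force: [-0.7, -0.1, 5.9]
gripper_width: 0.616
grasp_force: 35.8
```

The dish is gripped. I'll lift it, and measure the ring light centre from the saved and current views.

>>> carry_out([
  [0,0,0,-0.005,0],
  [0,0,0,-0.015,0],
  [0,0,0,-0.03,0],
  [0,0,0,-0.03,0],
  [0,0,0,-0.03,0],
  [0,0,0,-0.03,0],
  [0,0,0,-0.03,0],
  [0,0,0,0,0],
  [0,0,0,0,0],
])

```text
clock: 21.25
position: [0.4423, -0.0059, 0.137]
orientation: [-0.0, 3.141, -0.0]
ft_force: [0.0, 1.1, -0.9]
gripper_width: 0.616
grasp_force: 37.3
```

Run:
```python
from h import *
s=env.read_state(); p=s["position"]; print(p.round(4),s["orientation"].round(3),s["ft_force"].round(2),s["gripper_width"])
def ring(im,K,T,c=(.565,-.087)):
    g=cv2.cvtColor(im,cv2.COLOR_RGB2HSV); M=((g[...,2]>215)).astype(np.uint8)
    Ti=np.linalg.inv(T); 
    # rectify plane z=.058 at 0.5mm/px
    xs=np.arange(-.07,.07,.0005); X,Y=np.meshgrid(c[0]+xs,c[1]+xs,indexing='ij')
    q=np.stack([X,Y,np.full_like(X,.058)],-1)@Ti[:3,:3].T+Ti[:3,3]; uv=(q/q[...,2:])@K.T
    r=cv2.remap(im,uv[...,0].astype(np.float32),uv[...,1].astype(np.float32),cv2.INTER_LINEAR)
    return r
out=[]
f=np.load("top0.npz"); out.append(ring(f["im"],f["K"],f["T"]))
f=np.load("side0.npz"); out.append(ring(f["im"],f["K"],f["T"]))
w=cv2.imread("pics/w5.png")[:,:,::-1].copy(); c=env.get_calibration("wrist"); T=np.eye(4); T[:3,:3]=R.from_rotvec([-.003,-3.139,-.002]).as_matrix(); T[:3,3]=[.4069,-.0083,.1908]
out.append(ring(w,np.array(c["camera_matrix"]),T@np.array(c["T_tool_cam"])))
for r in out:
    g=cv2.medianBlur(cv2.cvtColor(r,cv2.COLOR_RGB2GRAY),5)
    for nm,lo,hi in(("ring",78,90),("lens",24,40)):
        cc=cv2.HoughCircles(g,cv2.HOUGH_GRADIENT,1,30,param1=100,param2=15,minRadius=lo,maxRadius=hi)
        if cc is not None:
            x,y,rr=cc[0][0]; print(nm,"X",round(.565-.07+y*.0005,4),"Y",round(-.087-.07+x*.0005,4),"r",rr*.0005)
save("pics/rect.png",np.hstack(out))
```

```text
[ 0.4423 -0.0059  0.137 ] [-0.     3.141 -0.   ] [ 0.01  1.12 -0.95] 0.6164423911538014
ring X 0.5663 Y -0.0858 r 0.041200005
lens X 0.5668 Y -0.0862 r 0.019700002
ring X 0.5672 Y -0.0853 r 0.04085
lens X 0.5668 Y -0.0878 r 0.01915
ring X 0.5668 Y -0.0853 r 0.0397
lens X 0.5682 Y -0.0858 r 0.015250001
```

View pics/rect.png

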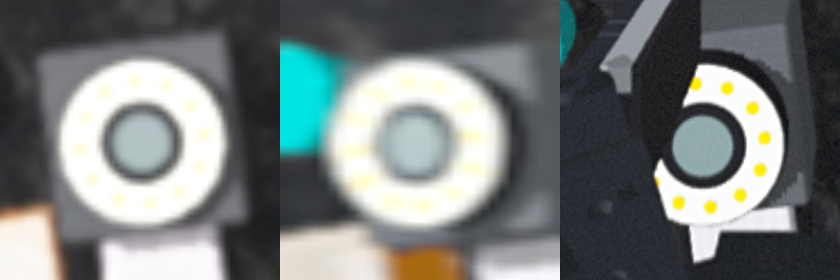

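All three rectified views agree that the lens is at about (0.567, -0.086). Moving the dish there.

>>> carry_out([
  [0,-0.02,-0.015,0,0],
  [0,-0.03,-0.02,0,0],
  [0,-0.03,-0.02,0,0],
  [0,-0.03,-0.02,0,0],
  [0,-0.015,-0.005,0.005,0],
  [0,0,0,0.004,0],
  [0,0,0,0,0],
  [0,0,0,0,0],
  [0,0,0,0,0],
])

```text
clock: 22.15
position: [0.5669, -0.0854, 0.1281]
orientation: [0.001, -3.141, -0.0]
ft_force: [-0.2, -0.6, -0.1]
gripper_width: 0.615
grasp_force: 37.3
```

Run:
```python
from h import *
s=env.read_state(); p=s["position"]; print(p.round(4),s["orientation"].round(4),s["ft_force"].round(2))
im,d,K,T=cam("wrist"); P=cloud(d,K,T); hsv=cv2.cvtColor(im,cv2.COLOR_RGB2HSV)
m=(hsv[...,0]>22)&(hsv[...,0]<34)&(hsv[...,1]>120)&near(P,d,.15,.2,p[:2],.035); q=P[m]; t=q[q[:,2]>np.percentile(q[:,2],30)]
print("lid z",np.percentile(q[:,2],[5,50,95]).round(4)); print("circ",circ(m,K,T,.182)); save("pics/w7.png",im)
print("front edge x",np.percentile(q[:,0],[1,99]).round(4),"y mean",q[:,1].mean().round(4))
im,d,K,T=cam("side"); P=cloud(d,K,T); hsv=cv2.cvtColor(im,cv2.COLOR_RGB2HSV); m=(hsv[...,0]>22)&(hsv[...,0]<34)&(hsv[...,1]>120)&near(P,d,.14,.2,p[:2],.05); print("side lid",m.sum(),P[m].mean(0),P[m].min(0),P[m].max(0))
r=(hsv[...,1]>150)&((hsv[...,0]<8)|(hsv[...,0]>172))&near(P,d,.14,.18,(.63,-.08),.05); print("pointer",r.sum(),P[r].mean(0) if r.any() else 0, P[r][:,0].min() if r.any() else 0)
c=np.linalg.inv(T)@np.r_[p[:2],.16,1]; u,v=(K@(c[:3]/c[2]))[:2].astype(int)
save("pics/s7.png",cv2.resize(im[v-50:v+40,u-60:u+60],(800,600),interpolation=cv2.INTER_CUBIC))
```

```text
[ 0.5669 -0.0854  0.1281] [ 1.1000e-03 -3.1414e+00 -1.0000e-04] [-0.19 -0.58 -0.1 ]
lid z [0.1798 0.1814 0.183 ]
circ (array([ 0.5663, -0.0854,  0.0284]), array([ 0.5664, -0.0854,  0.0273]))
front edge x [0.5413 0.5921] y mean -0.0854
side lid 69 [ 0.57180534 -0.07975127  0.18180848] [ 0.54332117 -0.107245    0.17431326] [ 0.59144528 -0.06356533  0.18630709]
pointer 0 0 0
```

View pics/s7.png

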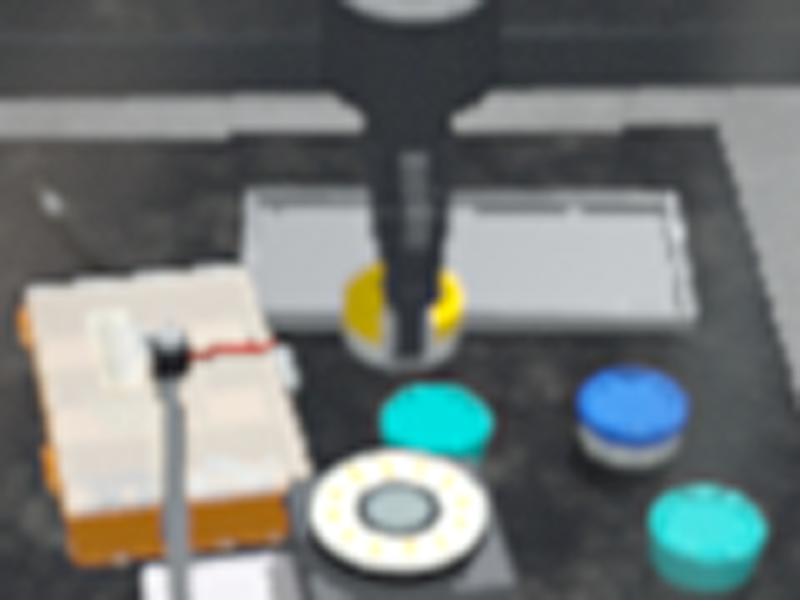

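The side view shows the yellow dish above the lens, level with the red pointer at (270,348). Its underside is at about 0.160 to 0.161 m and it is within 1 mm of the axis. I'll hold it there for more than 2 s.

>>> carry_out([
  [0,-0.0005,0,0.0005,0],
  [0,0,0,0,0],
  [0,0,0,0,0],
  [0,0,0,0,0],
  [0,0,0,0,0],
  [0,0,0,0,0],
  [0,0,0,0,0],
  [0,0,0,0,0],
  [0,0,0,0,0],
  [0,0,0,0,0],
  [0,0,0,0,0],
  [0,0,0,0,0],
  [0,0,0,0,0],
  [0,0,0,0,0],
  [0,0,0,0,0],
  [0,0,0,0,0],
  [0,0,0,0,0],
  [0,0,0,0,0],
  [0,0,0,0,0],
  [0,0,0,0,0],
])

```text
clock: 24.25
position: [0.568, -0.086, 0.1274]
orientation: [0.0, -3.142, 0.0]
ft_force: [-0.4, 0.0, -1.3]
gripper_width: 0.617
grasp_force: 37.3
```

>>> carry_out([
  [0,0,0,0,0],
  [0,0,0,0,0],
  [0,0,0,0,0],
  [0,0,0,0,0],
  [0,0,0,0,0],
  [0,0,0,0,0],
])

```text
clock: 24.85
position: [0.568, -0.0859, 0.1274]
orientation: [0.0, -3.142, -0.0]
ft_force: [-0.3, 0.3, -1.1]
gripper_width: 0.616
grasp_force: 37.3
```

>>> carry_out([
  [0,0.02,0.02,0,0],
  [0,0.02,0.035,0,0],
  [0,0.02,0.04,0,0],
  [0,0.01,0.04,0,0],
  [0,0,0.04,0,0],
  [0,0,0.03,0,0],
  [0,0,0.011,0,0],
  [0,0,0,0,0],
  [0,0,0,0.03,0],
  [0,0,0,0.03,0],
  [0,0,0,0.02,0],
  [0,0,0,0.01,0],
  [0,0,0,0,0],
  [0,0,0,0,0],
])

```text
clock: 26.25
position: [0.4987, 0.1294, 0.0382]
orientation: [0.001, 3.14, -0.0]
ft_force: [1.4, 1.1, -1.3]
gripper_width: 0.616
grasp_force: 37.3
```

>>> carry_out([
  [0,-0.0005,0.001,0.005,0],
  [0,0,0,0.003,0],
  [0,0,0,0.002,0],
  [0,0,0,0.001,0],
  [0,0,0,0.001,0],
  [0,0,0,0.001,0],
  [0,0,0,0.001,0],
  [0,0,0,0,0],
  [0,0,0,0,0],
])

```text
clock: 27.15
position: [0.4985, 0.131, 0.0234]
orientation: [0.0, -3.142, -0.0]
ft_force: [-0.2, 0.8, 0.6]
gripper_width: 0.619
grasp_force: 37.3
```

>>> carry_out([
  [0.25,0,0,0,0],
  [0.3,0,0,0,0],
  [0.4,0,0,0,0],
  [0.5,0,0,0,0],
  [0.6,0,0,0,0],
  [0.6,0,0,-0.015,0],
  [0.6,0,0,-0.03,0],
  [0.6,0,0,-0.04,0],
  [0.6,0,0,-0.04,0],
  [0.6,0,0,0,0],
  [0.6,0,0,0,0],
])

```text
clock: 28.25
position: [0.4985, 0.131, 0.1487]
orientation: [-0.0, 3.14, -0.0]
ft_force: [-0.5, 0.5, -0.4]
gripper_width: 0.8
grasp_force: 0.0
```

Run:
```python
from h import *
s=env.read_state(); p=s["position"]; print(p.round(4),s["ft_force"].round(2))
im,d,K,T=cam("wrist"); P=cloud(d,K,T); c=(.4985,.131)
m=near(P,d,.068,.088,c,.04);print("dish",circ(m,K,T,.075),np.median(P[m][:,2])); m=near(P,d,.045,.065,c,.07); print("pan",circ(m,K,T,.055),np.median(P[m][:,2]))
f=np.load("top0.npz"); im,d,K,T=cam("top"); hsv=cv2.cvtColor(im,cv2.COLOR_RGB2HSV)
m=(hsv[...,0]>104)&(hsv[...,0]<125)&(hsv[...,1]>140)&(hsv[...,2]>90); m[:,:320]=0; m[:,360:]=0; m[:250]=0; print("blue",circ(m,K,T,.022))
```

```text
[0.4985 0.131  0.1487] [-0.51  0.46 -0.38]
dish (array([0.4988, 0.1309, 0.0277]), array([0.4988, 0.1309, 0.0269])) 0.0754308551773133
pan (array([0.4986, 0.1305, 0.0548]), array([0.4986, 0.1305, 0.0542])) 0.054510100754429525
blue (array([ 0.4359, -0.211 ,  0.0292]), array([ 0.4359, -0.2109,  0.0279]))
```

>>> carry_out([
  [0.6,0,0,0,0],
  [0.6,0,0,0,0],
  [0.6,0,0,0,0],
  [0.6,0,0,0,0],
  [0.6,0,0,0,0],
  [0.6,0,0,0,0],
  [0.6,0,0,0,0],
  [0.6,0,0,0,0],
  [0.6,0,0,0,0],
  [0.6,0,0,0,0],
  [0.6,0,0,0,0],
  [0.6,0,0,0,0],
  [0.6,0,0,0,0],
  [0.6,0,0,0,0],
  [0.6,0,0,0,0],
  [0.6,0,0,0,0],
  [0.6,0,0,0,0],
  [0.6,0,0,0,0],
  [0.6,0,0,0,0],
  [0.6,0,0,0,0],
])

```text
clock: 30.35
position: [0.4985, 0.131, 0.1484]
orientation: [-0.0, 3.142, 0.0]
ft_force: [0.7, 0.5, 0.3]
gripper_width: 0.802
grasp_force: 0.0
```

The yellow dish is centred on the pan, which has settled, and more than 2 s have passed. I'll regrip it and carry it over the tray.

>>> carry_out([
  [0.6,0,0,0,0],
  [0.6,0,0,0.03,0],
  [0.6,0,0,0.04,0],
  [0.6,0,0,0.03,0],
  [0.6,0,0,0.016,0],
  [0.6,0,0,0.008,0],
  [0.6,0,0,0,0],
  [0.6,0,0,0,0],
  [0.3,0,0,0,0],
  [0,0,0,0,0],
  [0,0,0,0,0],
  [0,0,0,0,0],
  [0,0,0,0,0],
])

```text
clock: 31.65
position: [0.4986, 0.131, 0.0246]
orientation: [-0.0, 3.141, 0.0]
ft_force: [1.2, 0.2, 0.8]
gripper_width: 0.616
grasp_force: 36.8
```

>>> carry_out([
  [0,0,0,-0.002,0],
  [0,0,0,-0.002,0],
  [0,0,0,-0.003,0],
  [0,0,0,-0.013,0],
  [0,0,0,-0.02,0],
  [0,0,0,-0.03,0],
  [0,0,0,-0.04,0],
  [0,0,0,-0.03,0],
  [0,0.03,-0.03,0,0],
  [0,0.03,-0.04,0,0],
  [0,0,-0.04,0,0],
  [0,0,-0.04,0,0],
  [0,0,-0.04,0,0],
  [0,0,-0.04,0,0],
  [0,0,-0.04,0,0],
  [0,0,-0.04,0,0],
  [0,0,-0.04,0,0],
  [0,0,0,0,0],
  [0,0,0,0,0],
])

```text
clock: 33.55
position: [0.4381, -0.2192, 0.1642]
orientation: [-0.002, -3.141, -0.002]
ft_force: [-0.6, 0.3, -0.9]
gripper_width: 0.615
grasp_force: 37.1
```

Run:
```python
from h import *
s=env.read_state(); p=s["position"]; print(p.round(4),s["ft_force"].round(2),s["gripper_width"])
im,d,K,T=cam("wrist"); P=cloud(d,K,T); save("pics/w8.png",im); np.savez("w8.npz",im=im,d=d,K=K,T=T)
# lip/floor mask
hsv=cv2.cvtColor(im,cv2.COLOR_RGB2HSV)
m=(d>0)&(P[...,2]>.003)&(P[...,2]<.016)&(P[...,1]<-.28)&(P[...,1]>-.48)&(P[...,0]>.35)&(P[...,0]<.7)&(hsv[...,1]<50)&(hsv[...,2]>70)
m=cv2.morphologyEx(m.astype(np.uint8),cv2.MORPH_CLOSE,np.ones((5,5)))
k,l,st,c=cv2.connectedComponentsWithStats(m); i=1+np.argmax(st[1:,4]); q=P[l==i]; print(st[i],q.min(0),q.max(0))
for x in np.arange(.38,.68,.02):
    s=q[np.abs(q[:,0]-x)<.004]
    if len(s)>20: print(round(x,2),np.percentile(s[:,1],[.5,99.5]).round(4))
```

```text
[ 0.4381 -0.2192  0.1642] [-0.57  0.27 -0.94] 0.614689232757885
[   50   123   143   205 23638] [ 0.36675473 -0.43097278 -0.0012717 ] [ 0.59454333 -0.21923758  0.34208776]
0.4 [-0.4219 -0.3028]
0.42 [-0.4227 -0.3035]
0.44 [-0.4236 -0.3045]
0.46 [-0.4246 -0.3055]
0.48 [-0.4256 -0.3063]
0.5 [-0.4264 -0.3072]
0.52 [-0.4274 -0.3081]
0.54 [-0.4286 -0.3256]
0.56 [-0.4294 -0.3382]
0.58 [-0.4304 -0.3605]
```

View pics/w8.png

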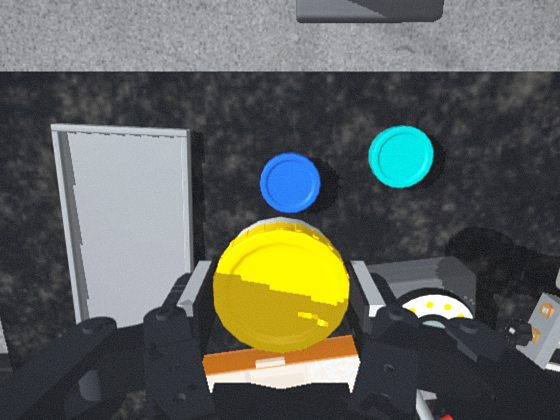

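The wrist view shows the yellow dish in hand, the blue dish undisturbed at (290,182), and the tray at left. The tray's centre line is y ≈ -0.367 at x = 0.50, with a slope of -0.047. I'll put yellow at (0.55, -0.3695).

>>> carry_out([
  [0,-0.02,-0.03,0,0],
  [0,-0.03,-0.04,0,0],
  [0,-0.03,-0.04,0,0],
  [0,-0.03,-0.03,0,0],
  [0,-0.002,-0.01,0.02,0],
  [0,0,0,0.04,0],
  [0,0,0,0.04,0],
  [0,0,0,0.04,0],
  [0,0,0,0.03,0],
  [0,0,0,0.01,0],
  [0,0,0,0,0],
  [0,0,0,0,0],
])

```text
clock: 34.8
position: [0.5516, -0.3691, -0.0137]
orientation: [-0.002, 3.14, -0.003]
ft_force: [-0.2, 0.4, -0.8]
gripper_width: 0.619
grasp_force: 37.2
```

>>> carry_out([
  [0,0,0,0.005,0],
  [0,0,0,0.002,0],
  [0,0,0,0.001,0],
  [0,0,0,0.001,0],
  [0,0,0,0,0],
  [0,0,0,0,0],
])

```text
clock: 35.4
position: [0.5507, -0.3691, -0.0229]
orientation: [-0.0, 3.141, -0.001]
ft_force: [-2.9, 1.6, 8.3]
gripper_width: 0.614
grasp_force: 38.2
```

It's in contact. Release, rise and go above the blue dish.

>>> carry_out([
  [0.3,0,0,0,0],
  [0.4,0,0,0,0],
  [0.5,0,0,0,0],
  [0.6,0,0,0,0],
  [0.6,0,0,-0.015,0],
  [0.6,0,0,-0.04,0],
  [0.6,0,0,-0.04,0],
  [0.6,0,0,-0.04,0],
  [0.6,0,0,-0.04,0],
  [0.6,0.03,0.03,0,0],
  [0.6,0.03,0.04,0,0],
  [0.6,0.03,0.04,0,0],
  [0.6,0.03,0.04,0,0],
  [0.6,0.03,0.008,0,0],
  [0.6,0,0,0,0],
  [0.6,0,0,0,0],
])

```text
clock: 37.0
position: [0.4009, -0.2114, 0.1517]
orientation: [0.0, 3.14, -0.003]
ft_force: [0.7, 0.1, 1.0]
gripper_width: 0.8
grasp_force: 0.0
```

Run:
```python
from h import *
s=env.read_state(); p=s["position"]; print(p.round(4))
im,d,K,T=cam("wrist"); P=cloud(d,K,T); c=(.436,-.211); hsv=cv2.cvtColor(im,cv2.COLOR_RGB2HSV)
m=(hsv[...,0]>104)&(hsv[...,0]<125)&(hsv[...,1]>140)&near(P,d,0,.035,c,.09); print("blue",circ(m,K,T,.022)); print(circ(near(P,d,.014,.03,c,.04),K,T,.022))
im,d,K,T=cam("top"); hsv=cv2.cvtColor(im,cv2.COLOR_RGB2HSV); P=cloud(d,K,T)
m=(hsv[...,0]>22)&(hsv[...,0]<34)&(hsv[...,1]>90)&near(P,d,0,.05,(.55,-.37),.06); print("yellow",circ(m,K,T,.028),np.median(P[m],0).round(3))
```

```text
[ 0.4009 -0.2114  0.1517]
blue (array([ 0.4348, -0.2154,  0.0212]), array([ 0.4364, -0.2115,  0.0208]))
(array([ 0.4351, -0.2116,  0.0279]), array([ 0.4352, -0.2112,  0.0268]))
yellow (array([ 0.5498, -0.3694,  0.0273]), array([ 0.5499, -0.3687,  0.0255])) [ 0.55  -0.369  0.026]
```

Yellow lies flat in the tray, and blue is at (0.435, -0.211). Grasping blue.

>>> carry_out([
  [0.6,-0.0345,0,0.02,0],
  [0.6,0,0,0.04,0],
  [0.6,0,0,0.04,0],
  [0.6,0,0,0.04,0],
  [0.6,0,0,0.02,0],
  [0.6,0,0,0.015,0],
  [0.6,0,0,0.008,0],
  [0.6,0,0,0.002,0],
  [0.6,0,0,0,0],
  [0.6,0,0,0,0],
  [0.3,0,0,0,0],
  [0,0,0,0,0],
  [0,0,0,0,0],
  [0,0,0,0,0],
  [0,0,0,0,0],
])

```text
clock: 38.6
position: [0.4354, -0.2113, -0.0337]
orientation: [-0.0, 3.14, -0.002]
ft_force: [-0.5, 0.5, 6.2]
gripper_width: 0.617
grasp_force: 35.8
```

>>> carry_out([
  [0,0,0,-0.005,0],
  [0,0,0,-0.015,0],
  [0,0,0,-0.03,0],
  [0,0,0,-0.04,0],
  [0,0,0,-0.04,0],
  [0,0,0,-0.03,0],
  [0,-0.02,0.02,0,0],
  [0,-0.03,0.03,0,0],
  [0,-0.03,0.03,0,0],
  [0,-0.03,0.03,0,0],
  [0,-0.02,0.015,0,0],
  [0,-0.002,0.0005,0,0],
  [0,0,0,0,0],
  [0,0,0,0,0],
  [0,0,0,0,0],
])

```text
clock: 40.1
position: [0.5663, -0.0862, 0.1256]
orientation: [-0.002, -3.141, 0.0]
ft_force: [-0.7, -1.2, 0.1]
gripper_width: 0.616
grasp_force: 37.1
```

Run:
```python
from h import *
s=env.read_state(); p=s["position"]; print(p.round(4),s["orientation"].round(4),s["ft_force"].round(2))
im,d,K,T=cam("wrist"); P=cloud(d,K,T); hsv=cv2.cvtColor(im,cv2.COLOR_RGB2HSV)
m=(hsv[...,0]>104)&(hsv[...,0]<125)&(hsv[...,1]>120)&near(P,d,.15,.2,p[:2],.035); q=P[m]
print("lid z",np.percentile(q[:,2],[5,50,95]).round(4),"circ",circ(m,K,T,.182))
```

```text
[ 0.5663 -0.0862  0.1256] [-1.8000e-03 -3.1414e+00  1.0000e-04] [-0.68 -1.15  0.08]
lid z [0.1783 0.18   0.1816] circ (array([ 0.5653, -0.0862,  0.028 ]), array([ 0.5654, -0.0862,  0.027 ]))
```

>>> carry_out([
  [0,-0.001,0,-0.0005,0],
  [0,0,0,0,0],
  [0,0,0,0,0],
  [0,0,0,0,0],
  [0,0,0,0,0],
  [0,0,0,0,0],
  [0,0,0,0,0],
  [0,0,0,0,0],
  [0,0,0,0,0],
  [0,0,0,0,0],
  [0,0,0,0,0],
  [0,0,0,0,0],
  [0,0,0,0,0],
  [0,0,0,0,0],
  [0,0,0,0,0],
  [0,0,0,0,0],
  [0,0,0,0,0],
  [0,0,0,0,0],
  [0,0,0,0,0],
  [0,0,0,0,0],
])

```text
clock: 42.15
position: [0.568, -0.0855, 0.126]
orientation: [-0.0, 3.142, 0.0]
ft_force: [0.8, -0.4, -0.5]
gripper_width: 0.616
grasp_force: 37.1
```

>>> carry_out([
  [0,0,0,0,0],
  [0,0,0,0,0],
  [0,0,0,0,0],
  [0,0,0,0,0],
  [0,0,0,0,0],
  [0,0,0,0,0],
])

```text
clock: 42.75
position: [0.568, -0.0855, 0.1259]
orientation: [-0.0, 3.142, -0.0]
ft_force: [0.1, 0.5, -1.2]
gripper_width: 0.614
grasp_force: 37.1
```

>>> carry_out([
  [0,0.02,0.02,0,0],
  [0,0.02,0.035,0,0],
  [0,0.02,0.04,0,0],
  [0,0.009,0.04,0,0],
  [0,0,0.04,0,0],
  [0,0,0.03,0,0],
  [0,0,0.012,0,0],
  [0,0,0,0,0],
  [0,0,0,0.03,0],
  [0,0,0,0.03,0],
  [0,0,0,0.02,0],
  [0,0,0,0.008,0],
  [0,0,0,0,0],
  [0,0,0,0,0],
])

```text
clock: 44.15
position: [0.4997, 0.131, 0.0388]
orientation: [0.001, 3.14, -0.0]
ft_force: [0.7, -0.1, -0.9]
gripper_width: 0.618
grasp_force: 37.1
```

>>> carry_out([
  [0,0.0005,0,0.006,0],
  [0,0,0,0.004,0],
  [0,0,0,0.002,0],
  [0,0,0,0.001,0],
  [0,0,0,0.001,0],
  [0,0,0,0.001,0],
  [0,0,0,0.001,0],
  [0,0,0,0,0],
  [0,0,0,0,0],
])

```text
clock: 45.05
position: [0.4985, 0.1316, 0.022]
orientation: [-0.0, 3.141, 0.0]
ft_force: [0.4, 0.2, 0.2]
gripper_width: 0.616
grasp_force: 37.1
```

>>> carry_out([
  [0.25,0,0,0,0],
  [0.3,0,0,0,0],
  [0.4,0,0,0,0],
  [0.5,0,0,0,0],
  [0.6,0,0,0,0],
  [0.6,0,0,-0.015,0],
  [0.6,0,0,-0.03,0],
  [0.6,0,0,-0.04,0],
  [0.6,0,0,-0.04,0],
  [0.6,0,0,0,0],
  [0.6,0,0,0,0],
])

```text
clock: 46.15
position: [0.4985, 0.1315, 0.1472]
orientation: [-0.0, 3.14, 0.0]
ft_force: [-0.2, 0.5, -0.1]
gripper_width: 0.802
grasp_force: 0.0
```

Run:
```python
from h import *
s=env.read_state(); p=s["position"]; print(p.round(4),s["ft_force"].round(2))
im,d,K,T=cam("wrist"); P=cloud(d,K,T); c=(.4985,.131)
m=near(P,d,.068,.088,c,.04);print("dish",circ(m,K,T,.075),np.median(P[m][:,2])); m=near(P,d,.045,.065,c,.07); print("pan",circ(m,K,T,.055),np.median(P[m][:,2]))
```

```text
[0.4985 0.1315 0.1472] [-0.2   0.48 -0.12]
dish (array([0.4996, 0.1318, 0.028 ]), array([0.4996, 0.1315, 0.0272])) 0.07704409966072955
pan (array([0.4992, 0.1304, 0.0551]), array([0.4991, 0.1305, 0.0545])) 0.056131295475556175
```

>>> carry_out([
  [0.6,0,0,0,0],
  [0.6,0,0,0,0],
  [0.6,0,0,0,0],
  [0.6,0,0,0,0],
  [0.6,0,0,0,0],
  [0.6,0,0,0,0],
  [0.6,0,0,0,0],
  [0.6,0,0,0,0],
  [0.6,0,0,0,0],
  [0.6,0,0,0,0],
  [0.6,0,0,0,0],
  [0.6,0,0,0,0],
  [0.6,0,0,0,0],
  [0.6,0,0,0,0],
  [0.6,0,0,0,0],
  [0.6,0,0,0,0],
  [0.6,0,0,0,0],
  [0.6,0,0,0,0],
  [0.6,0,0,0,0],
  [0.6,0,0,0,0],
])

```text
clock: 48.2
position: [0.4985, 0.1315, 0.1469]
orientation: [0.0, -3.142, 0.0]
ft_force: [0.3, 0.3, -0.3]
gripper_width: 0.801
grasp_force: 0.0
```

Blue is centred on the pan and has settled. Regrip it and take it to the tray at (0.46, -0.365).

>>> carry_out([
  [0.6,0,0,0,0],
  [0.6,0,0,0.03,0],
  [0.6,0,0,0.04,0],
  [0.6,0,0,0.03,0],
  [0.6,0,0,0.015,0],
  [0.6,0,0,0.0075,0],
  [0.6,0,0,0,0],
  [0.6,0,0,0,0],
  [0.3,0,0,0,0],
  [0,0,0,0,0],
  [0,0,0,0,0],
  [0,0,0,0,0],
  [0,0,0,0,0],
])

```text
clock: 49.5
position: [0.4986, 0.1315, 0.0246]
orientation: [-0.0, 3.141, 0.0]
ft_force: [1.3, 0.1, 0.7]
gripper_width: 0.616
grasp_force: 37.2
```

>>> carry_out([
  [0,0,0,-0.002,0],
  [0,0,0,-0.002,0],
  [0,0,0,-0.003,0],
  [0,0,0,-0.013,0],
  [0,0,0,-0.02,0],
  [0,0,0,-0.03,0],
  [0,0,0,-0.04,0],
  [0,0,0,-0.03,0],
  [0,0.02,-0.03,0,0],
  [0,0.0185,-0.04,0,0],
  [0,0,-0.04,0,0],
  [0,0,-0.045,0,0],
  [0,0,-0.045,0,0],
  [0,0,-0.045,0,0],
  [0,0,-0.045,0,0],
  [0,0,-0.045,0,0],
  [0,0,-0.045,0,0],
  [0,0,-0.045,0,0],
  [0,0,-0.04,0,0],
  [0,0,0,0,0],
])

```text
clock: 51.5
position: [0.4593, -0.3378, 0.1638]
orientation: [-0.006, -3.141, 0.001]
ft_force: [0.5, 1.0, -0.9]
gripper_width: 0.617
grasp_force: 37.3
```

>>> carry_out([
  [0,0,-0.032,0,0],
  [0,0,0,0.02,0],
  [0,0,0,0.04,0],
  [0,0,0,0.04,0],
  [0,0,0,0.04,0],
  [0,0,0,0.03,0],
  [0,0,0,0.01,0],
  [0,0,0,0,0],
  [0,0,0,0,0],
])

```text
clock: 52.4
position: [0.4608, -0.366, -0.014]
orientation: [-0.001, 3.14, -0.003]
ft_force: [0.3, 0.9, -0.6]
gripper_width: 0.615
grasp_force: 37.4
```

>>> carry_out([
  [0,0,0,0.006,0],
  [0,0,0,0.003,0],
  [0,0,0,0.001,0],
  [0,0,0,0.001,0],
  [0,0,0,0,0],
  [0,0,0,0,0],
])

```text
clock: 53.0
position: [0.4603, -0.3657, -0.0246]
orientation: [-0.0, 3.141, -0.002]
ft_force: [-4.3, 3.1, 14.3]
gripper_width: 0.614
grasp_force: 38.8
```

Contact. Release, rise and move clear.

>>> carry_out([
  [0.3,0,0,-0.0005,0],
  [0.4,0,0,0,0],
  [0.5,0,0,0,0],
  [0.6,0,0,0,0],
  [0.6,0,0,-0.015,0],
  [0.6,0,0,-0.04,0],
  [0.6,0,0,-0.04,0],
  [0.6,0,0,-0.04,0],
  [0.6,0,0,-0.04,0],
  [0.6,0.04,0.03,-0.02,0],
  [0.6,0.04,0.03,0,0],
  [0.6,0.04,0.03,0,0],
  [0.6,0,0,0,0],
  [0.6,0,0,0,0],
])

```text
clock: 54.4
position: [0.3427, -0.2776, 0.168]
orientation: [0.0, 3.141, -0.002]
ft_force: [0.6, -0.4, -0.1]
gripper_width: 0.8
grasp_force: 0.0
```

Run:
```python
from h import *
s=env.read_state(); print(s["position"].round(4),s["clock"])
im,d,K,T=cam("top"); P=cloud(d,K,T); save("pics/end.png",cv2.resize(im[120:320,130:430],(800,533),interpolation=cv2.INTER_CUBIC))
for n,c,z in(("yellow",(.55,-.369),.028),("blue",(.46,-.366),.028)):
    m=near(P,d,.02,.04,c,.04); print(n,circ(m,K,T,z),np.median(P[m],0).round(3))
m=near(P,d,.05,.07,(.4985,.13),.04); print("pan z",np.median(P[m][:,2]))
```

```text
[ 0.3427 -0.2776  0.168 ] 54.4
yellow (array([ 0.5482, -0.3695,  0.0277]), array([ 0.5492, -0.3694,  0.0261])) [ 0.55  -0.37   0.026]
blue (array([ 0.4594, -0.366 ,  0.0276]), array([ 0.4591, -0.3661,  0.026 ])) [ 0.459 -0.366  0.026]
pan z 0.05922916500646669
```

View pics/end.png

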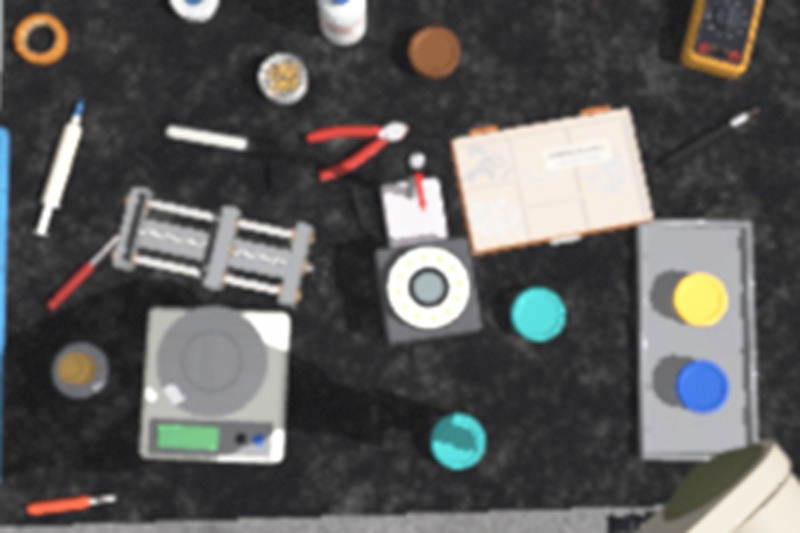

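The last picture shows yellow (700,298) and blue (702,386) flat in the tray, the pan empty, and the weight on its stand (80,370). The other tools are where they were, so I'll hand the job in.

```bash
python3 -c "
from rig import env
print(env.close_job())"
```

```text
the job is handed in; nothing more can be done
None
```

The job is handed in at about 54 s on the robot clock: the check weight was weighed and put back on its stand, yellow and then blue were inspected, weighed and laid flat in the tray, the pan is empty, and I took the red dish as absent because I found none.

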